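# Stack a clutch pack on its spring fixture and hold it compressed

## Robot

A 6-joint arm with a two-finger parallel gripper is mounted at the origin on the work surface. World frame = base frame: x ahead of the robot, y to its left, z up, the work surface at z = 0. Lengths are in m, angles in degrees, forces in N, time in s.
With the tool pointing down it reaches from about 0.35 to 0.775 m from the base axis. Payload 5.5 kg.
Tool frame: the origin (TCP) lies on the centre line of the jaws, within the pads' length; the fingertips stand 8 mm ahead of it and the grasp point (between the pads) lies 11 mm behind it; y points along the fingers, x is the direction in which the jaws open and shut, and the axes are right-handed (so a half turn about y gives the same grasp; the last joint's range is limited). The gripper opens to 85 mm and grips with 20 to 120 N. Pads are 22 mm wide; open, the fingers measure 114 mm over their backs; the gripper's body (76 mm by 85 mm) begins 54 mm behind the grasp point. The pads swing forward as they close: fully open they stand 13 mm farther back than shut.
Start: joints at [66.371, 17.945, 2.641, 74.691, 0, 82.002], TCP at [0.155, 0.554, 0.239] pointing down, gripper open.
Joint ranges: [-158.12, 158.12], [-49.38, 96.58], [-58.88, 72.47], [-126.05, 133.96], [-84.25, 85.87], [-180, 180]. Speed limits (degrees/s): [147.25, 147.25, 180, 180, 180, 180].

## Interface

Orientations are given as [roll, pitch, yaw] about the fixed x, y, z axes, in that order (R = Rz(yaw) Ry(pitch) Rx(roll)).
In Python, from plant import r, optics gives the robot as it stands.
- The arm moves only by the tool jog_arm, never from a script. Its arguments are lists of equal length, an entry for each row: "fingers": the opening, from 0 (shut) to 1 (fully open); "offset": the shift along the tool's x, y, z in m, a list of three; "spin": the turn about the tool's y in units of 6 degrees (1.0 is 6 degrees). A call has 1 to 10 rows; each row is the pose to reach, as a shift and turn from the pose measured when the call began, along the tool's axes at that moment; what a row does not reach only later rows make up. A row lasts 1/10 s, in which the tool goes at most 50 mm and 8.59 degrees, less where a joint would pass 70% of its speed; a pose out of reach is approached as far as the arm can. A call with a gripper value outside its range is refused whole. The fingers move at their own pace and stop on an object; the grip force is fixed at half the most. Time passes only in rows, so rows that repeat a pose let the fingers close. It gives the time, the measured TCP pose, the force and the opening at its end, in the units of the state.
- r.get_state(): the state, without advancing time (a new reading comes with each control period).
- optics.grab_frame(name): name is "scene" or "top"; returns the picture (384x512x3 uint8, red, green, blue); there is no depth.
- optics.camera_info(name): a dict with "fovy" (degrees; the focal length in pixels is half the picture's height over the tangent of half this angle, whatever the lens; pixels are square), "cx", "cy" (the principal point, pixels), "extrinsics" (4x4, takes a point from camera to world coordinates). Camera axes: x right, y up, looking along -z (the intrinsics and any distortion apply to the point x, -y, -z); pixel columns grow to the right and rows downward; lengths in m; the calibration is good to about 2 mm. A picture is of the moment at which its call begins. camera_info takes no time and is no camera call.
- r.finish_job(): hands the job in, once; it reports no verdict.
The state is a dict: "t": time; "qpos": joint angles; "qvel": joint speeds; "joint_torque": joint torques, N m; "ee_pos": TCP position; "tcp_rot": TCP orientation; "force": force on the tool from outside, world axes, zero at the start; "torque": the same for the moment, N m; "opening": finger opening in m.
Only numpy, scipy, OpenCV 4.12 (cv2) and the standard library are available. Lean on these libraries where they do the work, as an engineer would, in place of code of your own. Each camera call takes 0.05 s, during which the arm holds its last target. There are 200 camera calls.

## Task

Build the small clutch pack on the round sprung platen of the fixture: lay the lined friction disc flat and centred on the platen and let go of it, then set the steel pressure plate centred on top of it, boss up. Then push the pack down with the gripper's fingers until the platen has sunk 10 mm (give or take 3 mm) against its spring, and finish while still holding it down there, without letting up. Leave the other things on the bench where they are.

Things in the scene. Friction and masses are not known exactly. Their poses are not given: they have to be found in the camera images.
- fixture: fixed fixture: square grey base 130 x 130 x 16 mm, a guide tube 56 mm across (top 36 mm above the bench) at its centre, the sprung platen above it. Origin: centre of the base's underside, on the platen's axis; z up. An aluminium gauge post (10 x 14 mm) stands 54 mm from the axis on its +x side, top 60 mm above the bench, level with the platen's top face when that is 10 mm down
- platen_top (a point): centre of the platen's flat top face; the platen is a plain aluminium disc 76 mm across and 10 mm thick, top face 70 mm above the bench when up. The point sinks with the platen; z up
- platen (a joint): how far the platen is pushed straight down, m: 0 = fully up, 0.020 = bottomed. The spring carries about 8 N when up (so the pack's weight of 2 to 4 N does not move it) and 0.8 N more per mm: 16 N at 10 mm, 24 N bottomed, the pack's weight counting towards this. It rises again when let go
- friction_disc: loose flat friction disc, 60 mm across and 12 mm thick, brown lined faces with dark grooves, a steel core line around the rim and a small dark flat centre; about 0.1 kg. It starts flat on the bench. Origin: centre of its underside; z up; both faces alike
- pressure_plate: loose steel pressure plate: a flange 56 mm across and 8 mm thick with a round boss 28 mm across standing 20 mm above it at the centre (28 mm tall in all); about 0.16 kg. It starts on the bench, boss up, on the other side of the fixture from the friction disc. Origin: centre of its underside; z up towards the boss
- boss_top (a point): centre of the flat top of the pressure plate's boss, 28 mm above its underside: the place to push
- spanner: bystander: steel spanner 180 mm long lying on the bench; leave it alone
- spray_can: bystander: white can 64 mm across and 170 mm tall, standing; origin at the centre of its underside; leave it alone
- bolt_tray: bystander: black open tray 120 x 90 mm, 40 mm tall, with some bolts in it; origin at the centre of its underside; leave it alone
- bearing: bystander: steel bearing ring 72 mm across with a 36 mm hole, 18 mm thick, lying flat; leave it alone
There are look-alikes about, which are no part of the job. Of the things shaped like the friction_disc, the brown one is meant.

How it is judged (in metres and radians):
On the way, in this order (a step that is already met when the one before it is completed fails the run):
1. the friction disc lies flat and centred on the platen (within 6 mm), let go of (horizontal distance between friction_disc and platen_top below 0.006 m and z of friction_disc in the frame of platen_top below 0.003 m and angle between friction_disc's own z axis and vertical below 0.1 rad and contact force between the fingers and friction_disc below 0.2 N and value of joint platen below 0.004 m), for 0.2 s.
2. the pressure plate lies boss up, centred on the friction disc (within 6 mm), the disc still centred on the platen and the spring not yet compressed to its travel (horizontal distance between friction_disc and platen_top below 0.006 m and z of friction_disc in the frame of platen_top below 0.003 m and horizontal distance between pressure_plate and friction_disc below 0.006 m and z of pressure_plate in the frame of friction_disc between 0.009 and 0.015 m and angle between pressure_plate's own z axis and vertical below 0.1 rad and value of joint platen below 0.0065 m), for 0.2 s.
At the end, for the whole second after the job is handed in: Fingers press the pressure plate with over 4 N, keeping the platen 7 to 13 mm down; robot not touching the fixture itself (under 1 N); friction disc flat on the platen, pressure plate boss up and flat on the disc (tilt under 0.1 rad), each centred within 7 mm on what lies under it (value of joint platen between 0.007 and 0.013 m and contact force between the fingers and pressure_plate above 4 N and contact force between each of the arm, the fingers and fixture below 1 N and horizontal distance between friction_disc and platen_top below 0.007 m and z of friction_disc in the frame of platen_top below 0.003 m and horizontal distance between pressure_plate and friction_disc below 0.007 m and z of pressure_plate in the frame of friction_disc between 0.009 and 0.015 m and angle between each of friction_disc, pressure_plate's own z axis and vertical below 0.1 rad); the arm keeps its last pose, push and grip.
It fails at once if a bystander (spanner, can, tray or bearing ring) is moved more than 30 mm (distance of any of spanner, spray_can, bolt_tray, bearing from where it was at the start of the episode above 0.03 m).
It also fails if it takes over 61 s, if anything falls off the work surface, if the arm or the gripper's body presses on something with over 40 N, if the wrist force passes 120 N, or if a joint passes its speed limit or range.

## Working session

There is one attempt and no reset: what is moved stays moved. The work goes in short steps, Python scripts to look and compute and a tool call to move; the robot and the scene stay as the last step left them, time stands still between calls to the robot, and variables do not carry over. Pictures are saved under pics/ and viewed, about 8 in all and at most 12, crops included, and the job is handed in when it is done.

Besides the shell and the picture viewer there is one more tool, called after ">>>" as name(argument=value, ...), one argument or row to a line, values as JSON. jog_arm: Moves the arm, as the interface text tells. Its arguments: {"type":"object","properties":{"fingers":{"type":"array"},"offset":{"type":"array"},"spin":{"type":"array"}},"required":["fingers","offset","spin"]}

```bash
mkdir -p pics; ls
python3 - <<'E'
from plant import r, optics
import cv2,numpy as np
print(r.get_state())
for n in("scene","top"):
    print(n,optics.camera_info(n))
    cv2.imwrite(f"pics/{n}0.png",optics.grab_frame(n)[:,:,::-1])
E
```

```text
pics
{'t': 0.0, 'qpos': array([6.63704614e+01, 1.79905554e+01, 2.57701175e+00, 7.46912727e+01,
       8.31172162e-04, 8.20013004e+01]), 'qvel': array([0.00762397, 0.11389166, 0.02395166, 0.12861582, 0.05482625,
       0.02585667]), 'joint_torque': array([-9.15219571e-04, -4.80631292e+01,  2.98532206e+01,  1.96724053e-02,
       -5.65619496e-05, -2.11793186e-06]), 'ee_pos': array([0.15473155, 0.55327012, 0.2384116 ]), 'tcp_rot': array([-89.98459163,   0.10368098,  74.36917413]), 'force': array([ 0.1468189 , -0.00196648, -0.37513525]), 'torque': array([-0.02981856,  0.04889724,  0.0196412 ]), 'opening': 0.08548156377037983}
scene {'fovy': 55.95635563363538, 'cx': 257.59267203967386, 'cy': 194.76569141471268, 'extrinsics': array([[ 0.75996321, -0.52940069,  0.377082  ,  0.91304918],
       [ 0.64978521,  0.63250794, -0.42156007, -0.39837815],
       [-0.01533317,  0.56539245,  0.8246795 ,  0.82493064],
       [ 0.        ,  0.        ,  0.        ,  1.        ]])}
top {'fovy': 51.53835573075102, 'cx': 251.93438506282672, 'cy': 195.57434123585944, 'extrinsics': array([[-9.19264661e-02,  9.69903591e-01, -2.25469619e-01,
         3.22521982e-01],
       [-9.95765557e-01, -8.96963838e-02,  2.01373648e-02,
        -1.97006110e-02],
       [-6.92507094e-04,  2.26366038e-01,  9.74042061e-01,
         1.22922869e+00],
       [ 0.00000000e+00,  0.00000000e+00,  0.00000000e+00,
         1.00000000e+00]])}
```

View pics/top0.png

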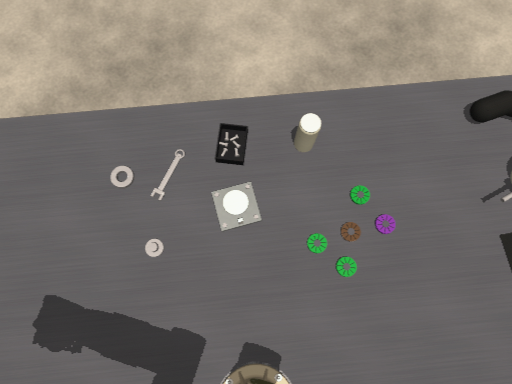

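View pics/scene0.png

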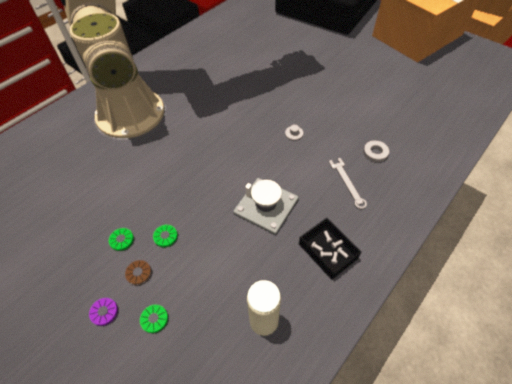

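Top view: the brown disc is at (350,231), the greens at (361,195), (318,243) and (347,267), and the purple at (386,224). The pressure plate is at (154,247), the bearing look-alike at (122,177) and the fixture at (237,205). In the scene view the brown disc is at (138,272) and the plate at (294,132). By the description I choose the brown disc and the bossed plate. Next: measure by ray casting, with a close crop to check.

```bash
cat > h.py <<'E'
from plant import r, optics
import cv2,numpy as np
def info(n):
    c=optics.camera_info(n); f=192/np.tan(np.radians(c['fovy'])/2); return f,c['cx'],c['cy'],np.array(c['extrinsics'])
def proj(n,p):
    f,cx,cy,T=info(n); q=T[:3,:3].T@(np.array(p)-T[:3,3]); return np.array([cx+f*q[0]/-q[2],cy+f*-q[1]/-q[2]])
def cast(n,uv,z):
    f,cx,cy,T=info(n); d=T[:3,:3]@np.array([(uv[0]-cx)/f,-(uv[1]-cy)/f,-1]); o=T[:3,3]; return o+d*(z-o[2])/d[2]
def blob(im,lo,hi,c,rad):
    "hull of the largest mask blob near c -> ellipse centre, size, hull centroid"
    m=cv2.inRange(cv2.cvtColor(im,cv2.COLOR_RGB2HSV),lo,hi); k=np.zeros_like(m); cv2.circle(k,c,rad,255,-1); m&=k
    m=cv2.morphologyEx(m,cv2.MORPH_CLOSE,np.ones((3,3)))
    cs,_=cv2.findContours(m,cv2.RETR_EXTERNAL,cv2.CHAIN_APPROX_NONE)
    h=cv2.convexHull(max(cs,key=cv2.contourArea)); M=cv2.moments(h)
    return np.array([M['m10'],M['m01']])/M['m00'],cv2.fitEllipse(h)
E
python3 - <<'E'
from h import *
for n in("top","scene"):
    print(n,'tcp',proj(n,r.get_state()['ee_pos']),'base',proj(n,[0,0,0]))
im={n:cv2.imread(f"pics/{n}0.png")[:,:,::-1].copy() for n in("top","scene")}
B=((4,90,25),(16,255,200)); W=((0,0,150),(180,60,255))
for nm,c,z,rad,rng in(("disc",dict(top=(350,231),scene=(138,272)),.012,18,B),("plate",dict(top=(154,247),scene=(294,132)),.008,16,W),("platen",dict(top=(236,202),scene=(266,193)),.07,19,((0,0,205),(180,60,255)))):
    for n in c:
        try:
            m,e=blob(im[n],*rng,c[n],rad); print(nm,n,m,e,cast(n,m,z))
        except Exception as ex: print(nm,n,'fail',str(ex)[:80])
t=[cv2.resize(im[n][y-s:y+s,x-s:x+s],(260,260),interpolation=cv2.INTER_CUBIC) for n,x,y,s in(("top",350,231,30),("top",154,247,25),("top",237,205,30),("scene",138,272,30),("scene",294,132,25),("scene",266,200,40))]
cv2.imwrite("pics/crop1.png",np.vstack([np.hstack(t[:3]),np.hstack(t[3:])])[:,:,::-1])
E
```

```text
top tcp [ 11.07930174 385.99966284] base [255.7843074  405.30630858]
scene tcp [273.37262154 -12.64481635] base [129.58037384 113.25703603]
disc top [350.30448128 231.16083487] ((350.2868347167969, 231.1737518310547), (18.377065658569336, 19.352935791015625), 117.22725677490234) [ 0.46444332 -0.33598371  0.012     ]
disc scene [137.48340548 271.93253968] ((137.48915100097656, 271.9368591308594), (22.506956100463867, 26.748760223388672), 53.864768981933594) [ 0.46642391 -0.33735514  0.012     ]
plate top [153.76769759 247.36151203] ((153.79302978515625, 247.33583068847656), (17.41195297241211, 18.4287109375), 62.61892318725586) [0.47085328 0.2691577  0.008     ]
plate scene [293.85773366 131.66832093] ((293.84613037109375, 131.52928161621094), (14.909751892089844, 18.005107879638672), 92.66686248779297) [0.47146572 0.27219812 0.008     ]
platen top [235.321875   201.84548611] ((235.2627716064453, 201.81692504882812), (24.379228591918945, 25.779953002929688), 84.81401062011719) [0.57630472 0.00741862 0.07      ]
platen scene [265.05005241 191.36006289] ((264.71502685546875, 191.192138671875), (25.470224380493164, 33.78074264526367), 101.06487274169922) [0.57559673 0.00772416 0.07      ]
```

View pics/crop1.png

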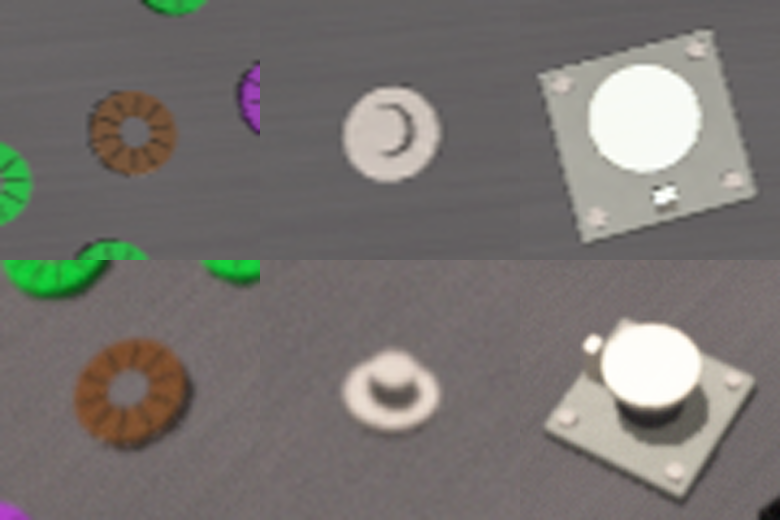

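Crops confirm the choice: the disc is brown with dark grooves, the plate has a boss, and the platen is the plain bright disc with the post beside it. Both cameras agree within about 3 mm.

```bash
cat >> h.py <<'E'
from scipy.spatial.transform import Rotation as Ro
def off(a,b):
    R=Ro.from_euler('xyz',r.get_state()['tcp_rot'],degrees=True).as_matrix(); return np.round(R.T@(np.array(b)-a),4)
DISC=np.array([.465,-.3365]); PLATEN=np.array([.576,.0076]); PLATE=np.array([.471,.2695])
E
python3 - <<'E'
from h import *
p=r.get_state()['ee_pos']
for t in([.48,.12,.24],[.465,-.3365,.24],[.465,-.3365,.08]): print(off(p,t))
E
```

```text
[-0.3297 -0.0011 -0.43  ]
[-7.734e-01 -4.000e-04 -5.385e-01]
[-0.7731  0.1596 -0.5386]
```

>>> jog_arm(
  fingers=[1, 1, 1, 1, 1, 1, 1, 1, 1, 1],
  offset=[
    [-0.33, 0, -0.43],
    [-0.33, 0, -0.43],
    [-0.33, 0, -0.43],
    [-0.33, 0, -0.43],
    [-0.33, 0, -0.43],
    [-0.33, 0, -0.43],
    [-0.33, 0, -0.43],
    [-0.33, 0, -0.43],
    [-0.33, 0, -0.43],
    [-0.33, 0, -0.43],
  ],
  spin=[0, 0, 0, 0, 0, 0, 0, 0, 0, 0],
)

```text
t: 1.1
ee_pos: [0.4552, 0.1516, 0.2388]
tcp_rot: [-90.0, 0.1, 74.4]
force: [0.8, 0.3, 0.4]
opening: 0.0857
```

Run:
```python
from h import *
s=r.get_state();p=s['ee_pos'];print(s['t'],p,s['tcp_rot'],s['force'])
for t in([.465,-.3365,.24],[.465,-.3365,.08]): print(off(p,t))
```

```text
1.1 [0.45523092 0.15160602 0.23879885] [-8.99719003e+01  8.86046197e-02  7.43615136e+01] [0.77678342 0.27722143 0.42545654]
[-0.4674 -0.0005 -0.141 ]
[-0.4672  0.1595 -0.1411]
```

>>> jog_arm(
  fingers=[1, 1, 1, 1, 1, 1, 1, 1, 1, 1],
  offset=[
    [-0.467, 0, -0.141],
    [-0.467, 0, -0.141],
    [-0.467, 0, -0.141],
    [-0.467, 0, -0.141],
    [-0.467, 0, -0.141],
    [-0.467, 0, -0.141],
    [-0.467, 0, -0.141],
    [-0.467, 0, -0.141],
    [-0.467, 0, -0.141],
    [-0.467, 0, -0.141],
  ],
  spin=[0, 0, 0, 0, 0, 0, 0, 0, 0, 0],
)

```text
t: 2.1
ee_pos: [0.4645, -0.3389, 0.2389]
tcp_rot: [-90.0, 0.1, 74.3]
force: [0.6, -0.2, -0.3]
opening: 0.0853
```

>>> jog_arm(
  fingers=[0.9, 0.9, 0.9, 0.9, 0.9],
  offset=[
    [0, 0.04, 0],
    [0, 0.08, 0],
    [0, 0.12, 0],
    [0, 0.15, 0],
    [0, 0.15, 0],
  ],
  spin=[0, 0, 0, 0, 0],
)

```text
t: 2.6
ee_pos: [0.4612, -0.3363, 0.0839]
tcp_rot: [-89.4, -0.2, 74.3]
force: [-0.2, -0.2, 0.5]
opening: 0.077
```

Run:
```python
from h import *
s=r.get_state();p=s['ee_pos'];print(s['t'],p,s['tcp_rot'],s['force'])
for t in([.465,-.3365,.08],[.465,-.3365,.01]): print(off(p,t))
ims=[]
for n in("scene","top"):
    im=optics.grab_frame(n); u,v=proj(n,[.465,-.3365,.03]).astype(int); s=45
    ims.append(cv2.resize(im[max(0,v-s):v+s,max(0,u-s):u+s],(390,390),interpolation=2))
cv2.imwrite("pics/c2.png",np.hstack(ims)[:,:,::-1])
```

```text
2.6 [ 0.46120386 -0.33629283  0.08385697] [-89.44053104  -0.18438257  74.2512931 ] [-0.23868954 -0.18683873  0.53559417]
[ 0.0008  0.0038 -0.0037]
[ 0.0006  0.0738 -0.0044]
```

View pics/c2.png

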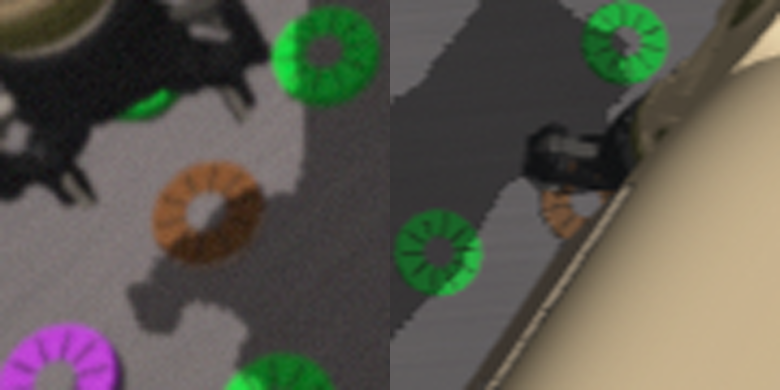

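View: the fingers straddle the disc with the tips still above it (left crop, tips about (85,200) and (245,110), disc (209,212)).

>>> jog_arm(
  fingers=[0.9, 0.9, 0.9, 0.9, 0.9, 0.9],
  offset=[
    [0.001, 0, -0.004],
    [0.001, 0.02, -0.004],
    [0.001, 0.04, -0.004],
    [0.001, 0.055, -0.004],
    [0.001, 0.055, -0.004],
    [0.001, 0.055, -0.004],
  ],
  spin=[0, 0, 0, 0, 0, 0],
)

```text
t: 3.3
ee_pos: [0.4691, -0.3397, 0.0355]
tcp_rot: [-90.0, 0.1, 74.3]
force: [0.2, -0.9, 0.4]
opening: 0.0766
```

Run:
```python
from h import *
s=r.get_state();p=s['ee_pos'];print(s['t'],p,s['tcp_rot'],s['force'])
print(off(p,[.465,-.3365,.01]))
ims=[]
for n in("scene",):
    im=optics.grab_frame(n); u,v=proj(n,[.465,-.3365,.012]).astype(int); s=35
    c=cv2.resize(im[v-s:v+s,u-s:u+s],(560,560),interpolation=2)
    for h,col in((-.008,(255,0,0)),(0,(0,0,255))):
        q=(proj(n,p+[0,0,h])-[u-s,v-s])*8; cv2.circle(c,tuple(int(a) for a in q),4,col,-1)
cv2.imwrite("pics/c3.png",c[:,:,::-1])
```

```text
3.3 [ 0.4691336  -0.33966418  0.03549145] [-89.99038919   0.10822202  74.28586668] [ 0.20818291 -0.92590042  0.38907119]
[0.002  0.0255 0.0048]
```

View pics/c3.png

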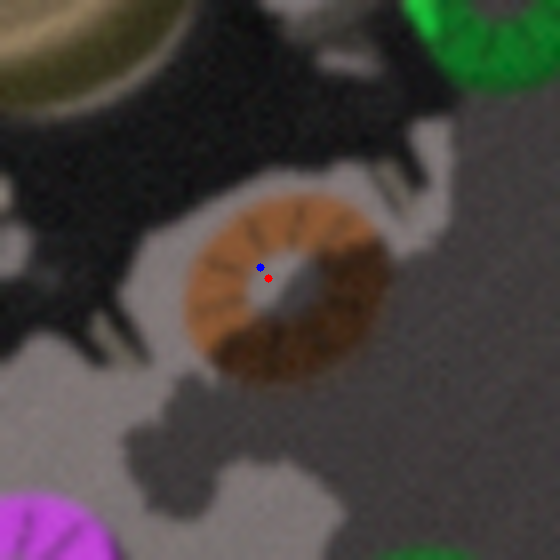

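>>> jog_arm(
  fingers=[0.85, 0.85, 0.85, 0.85, 0.85, 0.85],
  offset=[
    [0.002, 0, 0.005],
    [0.002, 0.005, 0.005],
    [0.002, 0.01, 0.005],
    [0.002, 0.015, 0.005],
    [0.002, 0.015, 0.005],
    [0.002, 0.015, 0.005],
  ],
  spin=[0, 0, 0, 0, 0, 0],
)

```text
t: 3.95
ee_pos: [0.4648, -0.3364, 0.0203]
tcp_rot: [-90.0, 0.1, 74.3]
force: [-0.3, 0.2, 0.4]
opening: 0.0728
```

>>> jog_arm(
  fingers=[0.85, 0.85, 0.85, 0.85],
  offset=[
    [0, 0.001, 0],
    [0, 0.002, 0],
    [0, 0.003, 0],
    [0, 0.003, 0],
  ],
  spin=[0, 0, 0, 0],
)

```text
t: 4.35
ee_pos: [0.4647, -0.3364, 0.0172]
tcp_rot: [-90.0, 0.1, 74.3]
force: [-0.6, 0.0, -1.0]
opening: 0.0725
```

>>> jog_arm(
  fingers=[0.82, 0.82, 0.82, 0.82],
  offset=[
    [0, 0.001, 0],
    [0, 0.002, 0],
    [0, 0.003, 0],
    [0, 0.003, 0],
  ],
  spin=[0, 0, 0, 0],
)

```text
t: 4.75
ee_pos: [0.4646, -0.3363, 0.014]
tcp_rot: [-90.0, 0.1, 74.3]
force: [-0.5, 0.9, 0.6]
opening: 0.0701
```

>>> jog_arm(
  fingers=[0.82, 0.82, 0.82, 0.82],
  offset=[
    [0, 0.001, 0],
    [0, 0.002, 0],
    [0, 0.003, 0],
    [0, 0.003, 0],
  ],
  spin=[0, 0, 0, 0],
)

```text
t: 5.15
ee_pos: [0.4645, -0.3362, 0.0108]
tcp_rot: [-89.9, 0.1, 74.3]
force: [0.1, -0.4, -0.2]
opening: 0.0701
```

>>> jog_arm(
  fingers=[0.8, 0.8, 0.8, 0.8],
  offset=[
    [0, 0.001, 0],
    [0, 0.002, 0],
    [0, 0.003, 0],
    [0, 0.003, 0],
  ],
  spin=[0, 0, 0, 0],
)

```text
t: 5.55
ee_pos: [0.4644, -0.3361, 0.0076]
tcp_rot: [-89.9, 0.1, 74.3]
force: [0.8, 0.7, -0.2]
opening: 0.0682
```

>>> jog_arm(
  fingers=[0.78, 0.78, 0.78, 0.78],
  offset=[
    [0, 0.001, 0],
    [0, 0.002, 0],
    [0, 0.003, 0],
    [0, 0.003, 0],
  ],
  spin=[0, 0, 0, 0],
)

```text
t: 5.95
ee_pos: [0.4643, -0.336, 0.0044]
tcp_rot: [-89.9, 0.1, 74.3]
force: [-0.7, 0.7, -0.0]
opening: 0.0668
```

>>> jog_arm(
  fingers=[0.7, 0.6, 0.5, 0.4, 0.3, 0.3, 0.3, 0.3],
  offset=[
    [0, 0, 0],
    [0, 0, 0],
    [0, 0, 0],
    [0, 0, 0],
    [0, 0, 0],
    [0, 0, 0],
    [0, 0, 0],
    [0, 0, 0],
  ],
  spin=[0, 0, 0, 0, 0, 0, 0, 0],
)

```text
t: 6.75
ee_pos: [0.4644, -0.3364, 0.0053]
tcp_rot: [-89.9, 0.1, 74.3]
force: [-0.7, 0.6, 5.7]
opening: 0.0574
```

>>> jog_arm(
  fingers=[0.3, 0.3, 0.3, 0.3, 0.3, 0.3, 0.3, 0.3],
  offset=[
    [0, -0.01, 0],
    [0, -0.03, 0],
    [0, -0.06, 0],
    [0, -0.1, 0],
    [0, -0.14, 0],
    [0, -0.16, 0],
    [0, -0.16, 0],
    [0, -0.16, 0],
  ],
  spin=[0, 0, 0, 0, 0, 0, 0, 0],
)

```text
t: 7.55
ee_pos: [0.4645, -0.336, 0.1652]
tcp_rot: [-90.0, 0.1, 74.3]
force: [0.8, 0.6, -3.0]
opening: 0.0574
```

Run:
```python
from h import *
s=r.get_state();p=s['ee_pos'];print(s['t'],p,s['tcp_rot'],s['force'],s['opening'])
print(off(p,[*PLATEN,p[2]]))
im=optics.grab_frame("scene"); u,v=proj("scene",p).astype(int); print(u,v); s=50; u=max(s,u);v=max(s,v)
cv2.imwrite("pics/c4.png",cv2.resize(im[v-s:v+s,u-s:u+s],(500,500),interpolation=2)[:,:,::-1])
```

```text
7.55 [ 0.46454071 -0.33602643  0.16522154] [-89.95921706   0.11967703  74.27163573] [ 0.83184118  0.58193422 -3.01602738] 0.057380121478243375
[ 0.361  -0.0008 -0.0141]
115 241
```

View pics/c4.png

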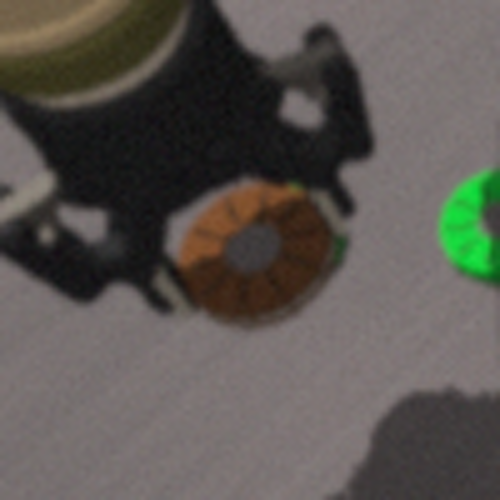

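View: the disc is held level between the pads, centre at crop (252,248). Now measure its offset from the TCP.

```bash
cat >> h.py <<'E'
def held(n,p,z):
    im=optics.grab_frame(n); c=tuple(int(a) for a in proj(n,[p[0],p[1],z]))
    m,e=blob(im,(3,70,15),(18,255,255),c,28); return m,e,cast(n,m,z)
E
python3 - <<'E'
from h import *
p=r.get_state()['ee_pos']
for n in("scene","top"):
    try: m,e,q=held(n,p,p[2]+.0068); print(n,m,e,q,off(p,q))
    except Exception as x: print(n,str(x)[:60])
E
```

```text
scene [115.37898833 240.51024643] ((115.58572387695312, 240.43531799316406), (25.9248104095459, 32.54927062988281), 59.05855941772461) [ 0.46554121 -0.33531632  0.17089772] [ 0.0006 -0.0068 -0.0014]
top [367.46534653 228.31749175] ((367.41571044921875, 228.29916381835938), (13.409675598144531, 28.449249267578125), 98.98717498779297) [ 0.44927738 -0.34161748  0.17089772] [-0.0099 -0.0067  0.0126]
```

>>> jog_arm(
  fingers=[0.3, 0.3, 0.3, 0.3, 0.3, 0.3, 0.3, 0.3, 0.3, 0.3],
  offset=[
    [0.04, 0, -0.002],
    [0.08, 0, -0.004],
    [0.12, 0, -0.006],
    [0.16, 0, -0.008],
    [0.2, 0, -0.01],
    [0.24, 0, -0.012],
    [0.28, 0, -0.014],
    [0.32, 0, -0.014],
    [0.361, 0, -0.014],
    [0.361, 0, -0.014],
  ],
  spin=[0, 0, 0, 0, 0, 0, 0, 0, 0, 0],
)

```text
t: 8.7
ee_pos: [0.5749, 0.013, 0.1614]
tcp_rot: [-89.6, -0.1, 74.6]
force: [-0.7, 0.0, -0.8]
opening: 0.057
```

Run:
```python
from h import *
s=r.get_state();p=s['ee_pos'];print(s['t'],p,s['tcp_rot'],s['force'],s['opening'])
for n in("scene","top"):
    try: m,e,q=held(n,p,p[2]+.0068); print(n,m,e,q,off(p,q))
    except Exception as x: print(n,str(x)[:60])
print(off(p,[*PLATEN,.0853]))
```

```text
8.7 [0.57485289 0.01303923 0.16136625] [-8.95973966e+01 -5.48269975e-02  7.46058905e+01] [-0.69660832  0.01311772 -0.7650793 ] 0.057013313919905204
scene [268.97088792 166.98010674] ((268.9573669433594, 166.8721466064453), (20.356199264526367, 22.678287506103516), 37.961421966552734) [0.58214    0.01384752 0.16816625] [ 0.0027 -0.0069 -0.0068]
top [217.5862069  214.63601533] ((230.9352264404297, 218.94708251953125), (10.021756172180176, 38.61257553100586), 110.09568786621094) [0.52391422 0.05588933 0.16816625] [ 0.0276 -0.0064  0.0606]
[-0.0048  0.0761 -0.0031]
```

>>> jog_arm(
  fingers=[0.3, 0.3, 0.3, 0.3, 0.3, 0.3, 0.3, 0.3],
  offset=[
    [-0.005, 0.01, -0.003],
    [-0.005, 0.03, -0.003],
    [-0.005, 0.05, -0.003],
    [-0.005, 0.065, -0.003],
    [-0.005, 0.076, -0.003],
    [-0.005, 0.076, -0.003],
    [-0.005, 0.076, -0.003],
    [-0.005, 0.076, -0.003],
  ],
  spin=[0, 0, 0, 0, 0, 0, 0, 0],
)

```text
t: 9.6
ee_pos: [0.5758, 0.0034, 0.0863]
tcp_rot: [-89.7, 0.1, 74.4]
force: [0.3, -0.0, -1.5]
opening: 0.0577
```

Run:
```python
from h import *
s=r.get_state();p=s['ee_pos'];print(s['t'],p,s['tcp_rot'],s['force'],s['opening'])
print(off(p,[*PLATEN,.0758]))
```

```text
9.6 [0.57582333 0.00342468 0.08632555] [-8.96804430e+01  5.74977036e-02  7.43740470e+01] [ 0.2969308  -0.00430237 -1.47306929] 0.05771830677385916
[0.0041 0.0105 0.0009]
```

>>> jog_arm(
  fingers=[0.3, 0.3, 0.3, 0.3, 0.3, 0.3],
  offset=[
    [0.002, 0, 0.001],
    [0.004, 0.002, 0.001],
    [0.004, 0.004, 0.001],
    [0.004, 0.006, 0.001],
    [0.004, 0.006, 0.001],
    [0.004, 0.006, 0.001],
  ],
  spin=[0, 0, 0, 0, 0, 0],
)

```text
t: 10.2
ee_pos: [0.5758, 0.0076, 0.0802]
tcp_rot: [-89.7, 0.1, 74.4]
force: [-0.5, 1.0, -0.9]
opening: 0.0576
```

Run:
```python
from h import *
s=r.get_state();p=s['ee_pos'];print(s['t'],p,s['tcp_rot'],s['force'],s['opening'])
print(off(p,[*PLATEN,.0755]))
im=optics.grab_frame("scene"); cv2.imwrite("pics/c5.png",cv2.resize(im[140:240,215:315],(500,500),interpolation=2)[:,:,::-1])
m,e,q=held("scene",p,p[2]+.0068); print(m,e,q,off(p,q))
```

```text
10.2 [0.57583479 0.00762443 0.0801674 ] [-8.96658902e+01  5.88754726e-02  7.43810572e+01] [-0.45201138  0.98655086 -0.85996099] 0.05762802486220592
[ 0.      0.0047 -0.0002]
[267.58160553 188.65975545] ((267.60540771484375, 188.6378631591797), (18.5538330078125, 22.434335708618164), 29.466266632080078) [0.58275364 0.00899493 0.0869674 ] [ 0.0032 -0.0068 -0.0063]
```

View pics/c5.png

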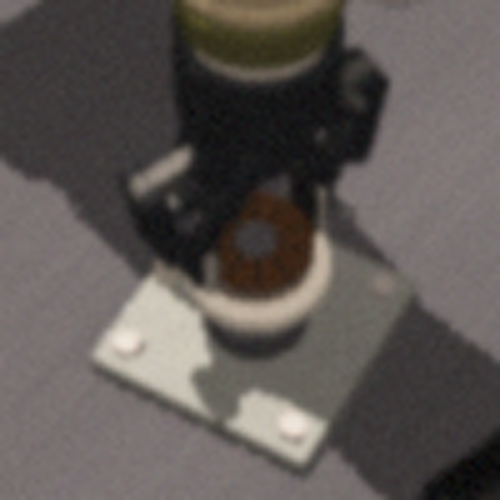

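View: the disc sits just above the platen with an even rim round it, and its dark centre is at crop (254,238), as predicted. Lower it and let go.

>>> jog_arm(
  fingers=[0.3, 0.3, 0.3, 0.3, 0.3, 0.3, 0.3],
  offset=[
    [0, 0.001, 0],
    [0, 0.002, 0],
    [0, 0.003, 0],
    [0, 0.004, 0],
    [0, 0.0047, 0],
    [0, 0.0047, 0],
    [0, 0.0047, 0],
  ],
  spin=[0, 0, 0, 0, 0, 0, 0],
)

```text
t: 11.0
ee_pos: [0.5759, 0.0075, 0.0756]
tcp_rot: [-89.7, 0.1, 74.4]
force: [0.4, -0.4, -1.5]
opening: 0.0572
```

Run:
```python
from h import *
p=r.get_state()['ee_pos'];c=np.array([265.8,187.6]); print(cast("scene",c,.0869))
```

```text
[0.57721497 0.00867705 0.0869    ]
```

>>> jog_arm(
  fingers=[0.3, 0.3, 0.3],
  offset=[
    [0, 0.0005, 0],
    [0, 0.001, 0],
    [0, 0.001, 0],
  ],
  spin=[0, 0, 0],
)

```text
t: 11.3
ee_pos: [0.576, 0.0075, 0.0753]
tcp_rot: [-89.7, 0.1, 74.4]
force: [-1.8, -0.1, 4.6]
opening: 0.0573
```

Contact is felt (4.6 N), so open and rise.

>>> jog_arm(
  fingers=[0.75, 0.8, 0.85, 0.9, 0.9, 0.9, 0.9, 0.9, 0.9, 0.9],
  offset=[
    [0, 0, 0],
    [0, 0, 0],
    [0, 0, 0],
    [0, 0, 0],
    [0, 0, 0],
    [0, -0.01, 0],
    [0, -0.03, 0],
    [0, -0.06, 0],
    [0, -0.1, 0],
    [0, -0.12, 0],
  ],
  spin=[0, 0, 0, 0, 0, 0, 0, 0, 0, 0],
)

```text
t: 12.3
ee_pos: [0.5779, 0.0073, 0.1996]
tcp_rot: [-90.0, 0.0, 74.4]
force: [0.4, 0.1, -0.1]
opening: 0.0765
```

Run:
```python
from h import *
s=r.get_state();p=s['ee_pos'];print(s['t'],p,s['force'],s['opening'])
print(off(p,[*PLATE,.20]),off(p,[*PLATE,.06]))
```

```text
12.3 [0.57792707 0.00733327 0.19959466] [ 0.40799846  0.1381231  -0.07271846] 0.07654562542188872
[ 0.2237 -0.0004  0.1736] [0.2237 0.1396 0.1735]
```

>>> jog_arm(
  fingers=[0.7, 0.7, 0.7, 0.7, 0.7, 0.7, 0.7, 0.7, 0.7, 0.7],
  offset=[
    [0.035, 0, 0.028],
    [0.07, 0, 0.055],
    [0.105, 0, 0.082],
    [0.14, 0, 0.109],
    [0.175, 0, 0.136],
    [0.21, 0, 0.163],
    [0.224, 0, 0.174],
    [0.224, 0, 0.174],
    [0.224, 0, 0.174],
    [0.224, 0, 0.174],
  ],
  spin=[0, 0, 0, 0, 0, 0, 0, 0, 0, 0],
)

```text
t: 13.3
ee_pos: [0.4712, 0.2691, 0.1999]
tcp_rot: [-90.0, 0.0, 74.3]
force: [-1.0, 0.5, -0.0]
opening: 0.0599
```

Run:
```python
from h import *
s=r.get_state();p=s['ee_pos'];print(s['t'],p,s['force'],s['opening'])
print(off(p,[*PLATE,.06]))
ims=[]
for n in("scene","top"):
    im=optics.grab_frame(n); u,v=proj(n,[*PLATEN,.082]).astype(int); a=25
    ims.append(cv2.resize(im[v-a:v+a,u-a:u+a],(390,390),interpolation=2))
    try:
        m,e=blob(im,(3,70,15),(18,255,255),(int(u),int(v)),22); print('disc',n,m,e,cast(n,m,.082))
        m,e=blob(im,(0,0,120),(180,60,255),(int(u),int(v)),19); print('platen?',n,m,e,cast(n,m,.07))
    except Exception as x: print(str(x)[:60])
cv2.imwrite("pics/c6.png",np.hstack(ims)[:,:,::-1])
```

```text
13.3 [0.47120412 0.26910116 0.19987416] [-1.04838096  0.52735924 -0.02724923] 0.059865490088224546
[0.0004 0.1399 0.0003]
disc scene [265.87200737 189.56445672] ((265.818603515625, 189.55014038085938), (20.86190414428711, 22.750160217285156), 96.18449401855469) [0.57901285 0.00682782 0.082     ]
platen? scene [264.9865179  187.58995816] ((264.99322509765625, 187.64178466796875), (36.687049865722656, 38.142234802246094), 81.73511505126953) [0.56790313 0.01668337 0.07      ]
disc top [235.05973716 201.40800478] ((235.1228790283203, 201.38845825195312), (18.8663330078125, 19.441232681274414), 163.66229248046875) [0.5750652  0.00779934 0.082     ]
platen? top [235.18114222 201.78183832] ((235.10096740722656, 201.41107177734375), (36.75490951538086, 38.15269470214844), 74.5176773071289) [0.57653683 0.00782045 0.07      ]
```

View pics/c6.png

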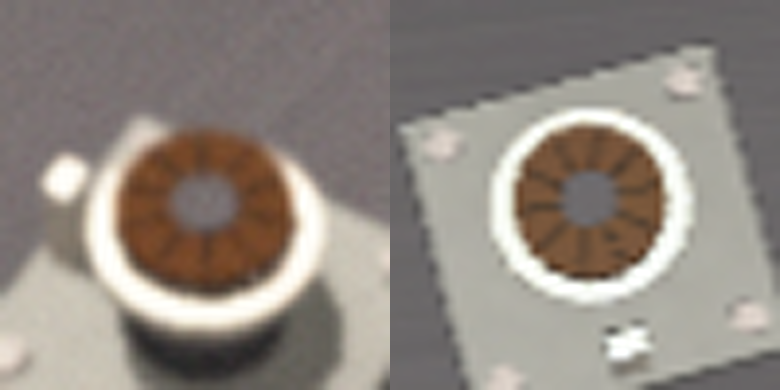

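View: the disc lies flat on the platen, ringed evenly. Top view: disc (235.1,201.4) to platen (235.3,201.8), about 1 mm apart. Now the plate, gripped by its boss.

>>> jog_arm(
  fingers=[0.65, 0.65, 0.65, 0.65, 0.65, 0.65, 0.65, 0.65],
  offset=[
    [0, 0.03, 0],
    [0, 0.06, 0],
    [0, 0.09, 0],
    [0, 0.12, 0],
    [0, 0.14, 0],
    [0, 0.14, 0],
    [0, 0.14, 0],
    [0, 0.14, 0],
  ],
  spin=[0, 0, 0, 0, 0, 0, 0, 0],
)

```text
t: 14.2
ee_pos: [0.4726, 0.2688, 0.0611]
tcp_rot: [-90.1, -0.1, 74.2]
force: [0.2, 0.0, 0.1]
opening: 0.0553
```

Run:
```python
from h import *
s=r.get_state();p=s['ee_pos'];print(s['t'],p,s['force'],s['opening'])
print(off(p,[*PLATE,.021]))
im=optics.grab_frame("scene"); u,v=proj("scene",[*PLATE,.02]).astype(int);a=30
c=cv2.resize(im[v-a:v+a,u-a:u+a],(480,480),interpolation=2)
for z in (.008,.028):
    q=(proj("scene",[*PLATE,z])-[u-a,v-a])*8; cv2.circle(c,tuple(int(x) for x in q),3,(255,0,0),-1)
q=(proj("scene",p)-[u-a,v-a])*8; cv2.circle(c,tuple(int(x) for x in q),3,(0,0,255),-1)
cv2.imwrite("pics/c7.png",c[:,:,::-1])
```

```text
14.2 [0.47261052 0.26882085 0.06113942] [0.1714072  0.00917114 0.13187827] 0.0552583587819201
[0.0002 0.0401 0.0018]
```

View pics/c7.png

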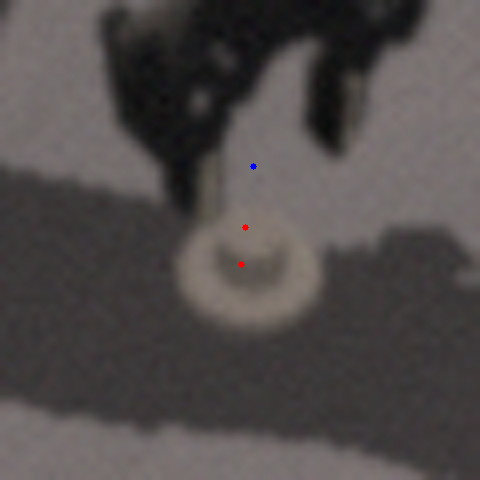

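View: the jaws are above and astride the boss (flange centre about (250,268), boss top (252,230)), about 2 mm toward +y of my estimate. That is mostly along the jaws, so closing corrects it.

>>> jog_arm(
  fingers=[0.65, 0.65, 0.65, 0.65, 0.65, 0.65],
  offset=[
    [0.002, 0.01, 0.001],
    [0.002, 0.02, 0.001],
    [0.002, 0.03, 0.001],
    [0.002, 0.04, 0.001],
    [0.002, 0.04, 0.001],
    [0.002, 0.04, 0.001],
  ],
  spin=[0, 0, 0, 0, 0, 0],
)

```text
t: 14.85
ee_pos: [0.4718, 0.271, 0.0206]
tcp_rot: [-90.1, -0.0, 74.2]
force: [-0.1, 1.2, 0.5]
opening: 0.0553
```

>>> jog_arm(
  fingers=[0.55, 0.45, 0.35, 0.25, 0.15, 0.1, 0.1, 0.1],
  offset=[
    [0, 0, 0],
    [0, 0, 0],
    [0, 0, 0],
    [0, 0, 0],
    [0, 0, 0],
    [0, 0, 0],
    [0, 0, 0],
    [0, 0, 0],
  ],
  spin=[0, 0, 0, 0, 0, 0, 0, 0],
)

```text
t: 15.65
ee_pos: [0.4721, 0.2709, 0.0213]
tcp_rot: [-90.1, -0.0, 74.2]
force: [-0.9, -1.9, 6.2]
opening: 0.0258
```

>>> jog_arm(
  fingers=[0.1, 0.1, 0.1, 0.1, 0.1, 0.1, 0.1, 0.1],
  offset=[
    [0, -0.01, 0],
    [0, -0.03, 0],
    [0, -0.06, 0],
    [0, -0.1, 0],
    [0, -0.14, 0],
    [0, -0.16, 0],
    [0, -0.16, 0],
    [0, -0.16, 0],
  ],
  spin=[0, 0, 0, 0, 0, 0, 0, 0],
)

```text
t: 16.45
ee_pos: [0.4717, 0.271, 0.1813]
tcp_rot: [-90.1, -0.0, 74.2]
force: [-0.0, -0.5, -2.0]
opening: 0.0254
```

Run:
```python
from h import *
s=r.get_state();p=s['ee_pos'];print(s['t'],p,s['tcp_rot'],s['force'],s['opening'])
print(off(p,[*PLATEN,p[2]]))
im=optics.grab_frame("scene"); f=p-[0,0,.0133]; u,v=proj("scene",f).astype(int);a=30; print(u,v)
v=max(v,a)
c=cv2.resize(im[v-a:v+a,u-a:u+a],(480,480),interpolation=2)
q=(proj("scene",f)-[u-a,v-a])*8; cv2.circle(c,tuple(int(x) for x in q),3,(255,0,0),-1)
cv2.imwrite("pics/c8.png",c[:,:,::-1])
```

```text
16.45 [0.47168512 0.2709769  0.1812596 ] [-9.01285345e+01 -4.66261638e-02  7.42422758e+01] [-0.02824902 -0.46069652 -2.00694471] 0.025449010538951208
[-2.251e-01  2.000e-04 -1.719e-01]
297 90
```

View pics/c8.png

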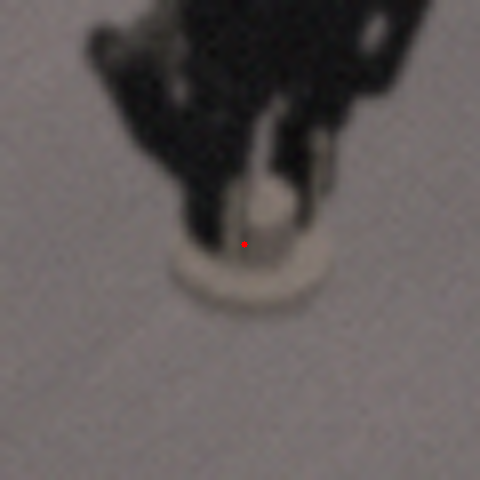

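View: the plate is held level by its boss, flange centre at about (251,245), 7 px (2.5 mm) from the predicted (244,244). That is within the camera bias and the tolerance.

>>> jog_arm(
  fingers=[0.1, 0.1, 0.1, 0.1, 0.1, 0.1, 0.1, 0.1, 0.1, 0.1],
  offset=[
    [-0.03, 0, -0.023],
    [-0.06, 0, -0.046],
    [-0.09, 0, -0.069],
    [-0.12, 0, -0.092],
    [-0.15, 0, -0.115],
    [-0.18, 0, -0.138],
    [-0.21, 0, -0.16],
    [-0.225, 0, -0.172],
    [-0.225, 0, -0.172],
    [-0.225, 0, -0.172],
  ],
  spin=[0, 0, 0, 0, 0, 0, 0, 0, 0, 0],
)

```text
t: 17.5
ee_pos: [0.5744, 0.0077, 0.1789]
tcp_rot: [-89.8, 0.0, 74.2]
force: [0.2, 0.7, -0.8]
opening: 0.0254
```

>>> jog_arm(
  fingers=[0.1, 0.1, 0.1, 0.1, 0.1, 0.1],
  offset=[
    [0, 0.02, 0],
    [0, 0.04, 0],
    [0, 0.06, 0],
    [0, 0.065, 0],
    [0, 0.065, 0],
    [0, 0.065, 0],
  ],
  spin=[0, 0, 0, 0, 0, 0],
)

```text
t: 18.1
ee_pos: [0.5744, 0.0085, 0.1147]
tcp_rot: [-89.9, 0.0, 74.3]
force: [1.1, -0.2, -1.3]
opening: 0.0251
```

Run:
```python
from h import *
s=r.get_state();p=s['ee_pos'];print(s['t'],p,s['tcp_rot'],s['force'],s['opening'])
print(off(p,[.5757,.0075,.1035]))
```

```text
18.1 [0.57441838 0.00849551 0.11469256] [-8.98790190e+01  9.71834490e-03  7.42682329e+01] [ 1.06190597 -0.24639579 -1.28634867] 0.025147074291592204
[-0.0006  0.0112 -0.0015]
```

>>> jog_arm(
  fingers=[0.1, 0.1, 0.1, 0.1, 0.1, 0.1, 0.1, 0.1],
  offset=[
    [-0.001, 0.002, -0.001],
    [-0.001, 0.004, -0.001],
    [-0.001, 0.006, -0.001],
    [-0.001, 0.008, -0.001],
    [-0.001, 0.0095, -0.001],
    [-0.001, 0.0105, -0.001],
    [-0.001, 0.011, -0.001],
    [-0.001, 0.011, -0.001],
  ],
  spin=[0, 0, 0, 0, 0, 0, 0, 0],
)

```text
t: 18.9
ee_pos: [0.575, 0.0073, 0.1036]
tcp_rot: [-89.9, 0.0, 74.3]
force: [-0.2, -0.6, -1.8]
opening: 0.0251
```

>>> jog_arm(
  fingers=[0.1, 0.1, 0.1],
  offset=[
    [0, 0.0005, 0],
    [0, 0.001, 0],
    [0, 0.001, 0],
  ],
  spin=[0, 0, 0],
)

```text
t: 19.2
ee_pos: [0.5751, 0.0072, 0.1033]
tcp_rot: [-89.9, 0.0, 74.3]
force: [-2.3, 0.6, 4.4]
opening: 0.0254
```

Contact (4.4 N). Let go and rise.

>>> jog_arm(
  fingers=[0.4, 0.5, 0.6, 0.65, 0.65, 0.65, 0.65, 0.65, 0.65, 0.65],
  offset=[
    [0, 0, 0],
    [0, 0, 0],
    [0, 0, 0],
    [0, 0, 0],
    [0, -0.01, 0],
    [0, -0.03, 0],
    [0, -0.06, 0],
    [0, -0.1, 0],
    [0, -0.12, 0],
    [0, -0.12, 0],
  ],
  spin=[0, 0, 0, 0, 0, 0, 0, 0, 0, 0],
)

```text
t: 20.2
ee_pos: [0.5775, 0.007, 0.228]
tcp_rot: [-90.3, -0.1, 74.3]
force: [0.5, -0.3, 0.3]
opening: 0.0555
```

>>> jog_arm(
  fingers=[0, 0, 0, 0, 0, 0, 0, 0, 0, 0],
  offset=[
    [0, 0, 0.04],
    [0, 0, 0.08],
    [0, 0, 0.12],
    [0, 0, 0.14],
    [0, 0, 0.14],
    [0, 0, 0.14],
    [0, 0, 0.14],
    [0, 0, 0.14],
    [0, 0, 0.14],
    [0, 0, 0.14],
  ],
  spin=[0, 0, 0, 0, 0, 0, 0, 0, 0, 0],
)

```text
t: 21.2
ee_pos: [0.4431, 0.0447, 0.2269]
tcp_rot: [-90.3, -0.1, 74.3]
force: [-1.0, -0.0, -0.9]
opening: -0.0
```

Run:
```python
from h import *
s=r.get_state();p=s['ee_pos'];print(s['t'],p,s['tcp_rot'],s['force'],s['opening'])
print(off(p,[.5755,.0075,p[2]]))
ims=[]
for n in("scene","top"):
    im=optics.grab_frame(n); u,v=proj(n,[*PLATEN,.09]).astype(int); a=25
    c=cv2.resize(im[v-a:v+a,u-a:u+a],(390,390),interpolation=2)
    for z in(.07,.09,.11):
        q=(proj(n,[*PLATEN,z])-[u-a,v-a])*7.8; cv2.circle(c,tuple(int(x) for x in q),2,(255,0,0),-1)
    ims.append(c)
cv2.imwrite("pics/c9.png",np.hstack(ims)[:,:,::-1])
```

```text
21.2 [0.44314048 0.04473867 0.22690246] [-9.03090612e+01 -5.12308899e-02  7.42502604e+01] [-0.96649235 -0.04269597 -0.9223036 ] -6.25736718859803e-06
[ 1.000e-04  7.000e-04 -1.375e-01]
```

View pics/c9.png

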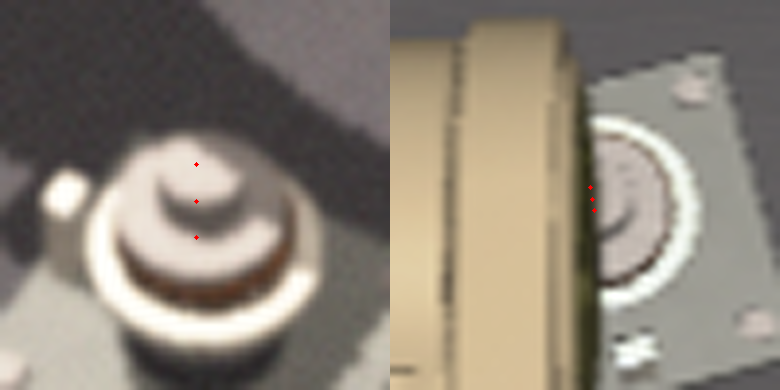

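View: the plate sits flat and boss up on the disc, with even margins (boss at about (200,170) in the left crop, the post at (65,195) clear). Now go over the boss with the fingers shut and press by touch.

>>> jog_arm(
  fingers=[0, 0, 0, 0, 0, 0, 0],
  offset=[
    [0, 0, -0.04],
    [0, 0, -0.08],
    [0, 0, -0.12],
    [0, 0, -0.1375],
    [0, 0, -0.1375],
    [0, 0, -0.1375],
    [0, 0, -0.1375],
  ],
  spin=[0, 0, 0, 0, 0, 0, 0],
)

```text
t: 22.0
ee_pos: [0.5742, 0.0079, 0.2277]
tcp_rot: [-90.3, -0.0, 74.3]
force: [-0.2, -0.3, 0.6]
opening: -0.0001
```

>>> jog_arm(
  fingers=[0, 0, 0, 0, 0, 0],
  offset=[
    [0, 0.03, 0],
    [0, 0.06, 0],
    [0, 0.08, 0],
    [0, 0.09, 0],
    [0, 0.09, 0],
    [0, 0.09, 0],
  ],
  spin=[0, 0, 0, 0, 0, 0],
)

```text
t: 22.6
ee_pos: [0.5748, 0.008, 0.1388]
tcp_rot: [-90.3, -0.1, 74.3]
force: [0.4, -0.7, 1.0]
opening: -0.0002
```

Run:
```python
from h import *
s=r.get_state();p=s['ee_pos'];print(s['t'],p,s['tcp_rot'],s['force'],s['opening'])
print(off(p,[.5755,.0075,.125]))
```

```text
22.6 [0.57482031 0.00796141 0.13884275] [-9.03323513e+01 -6.01412044e-02  7.42909518e+01] [ 0.36402649 -0.73593312  1.03082818] -0.00019624143064027848
[-0.0003  0.0138 -0.0007]
```

>>> jog_arm(
  fingers=[0, 0, 0, 0, 0, 0],
  offset=[
    [0, 0.003, -0.001],
    [0, 0.006, -0.001],
    [0, 0.009, -0.001],
    [0, 0.012, -0.001],
    [0, 0.014, -0.001],
    [0, 0.014, -0.001],
  ],
  spin=[0, 0, 0, 0, 0, 0],
)

```text
t: 23.2
ee_pos: [0.5756, 0.0077, 0.1244]
tcp_rot: [-90.3, -0.1, 74.3]
force: [0.2, 0.5, -0.3]
opening: -0.0
```

>>> jog_arm(
  fingers=[0, 0, 0, 0],
  offset=[
    [0, 0.001, 0],
    [0, 0.002, 0],
    [0, 0.003, 0],
    [0, 0.003, 0],
  ],
  spin=[0, 0, 0, 0],
)

```text
t: 23.6
ee_pos: [0.5755, 0.0077, 0.1212]
tcp_rot: [-90.3, -0.1, 74.3]
force: [0.1, -0.1, 0.1]
opening: 0.0002
```

>>> jog_arm(
  fingers=[0, 0, 0, 0],
  offset=[
    [0, 0.001, 0],
    [0, 0.002, 0],
    [0, 0.003, 0],
    [0, 0.003, 0],
  ],
  spin=[0, 0, 0, 0],
)

```text
t: 24.0
ee_pos: [0.5755, 0.0077, 0.1182]
tcp_rot: [-90.3, -0.0, 74.3]
force: [-0.1, -0.4, 0.9]
opening: -0.0002
```

>>> jog_arm(
  fingers=[0, 0, 0, 0],
  offset=[
    [0, 0.001, 0],
    [0, 0.002, 0],
    [0, 0.003, 0],
    [0, 0.003, 0],
  ],
  spin=[0, 0, 0, 0],
)

```text
t: 24.4
ee_pos: [0.5756, 0.0077, 0.116]
tcp_rot: [-90.3, -0.1, 74.3]
force: [-2.2, 0.3, 6.9]
opening: -0.0
```

>>> jog_arm(
  fingers=[0, 0, 0, 0],
  offset=[
    [0, 0.001, 0],
    [0, 0.002, 0],
    [0, 0.003, 0],
    [0, 0.003, 0],
  ],
  spin=[0, 0, 0, 0],
)

```text
t: 24.8
ee_pos: [0.5756, 0.0077, 0.114]
tcp_rot: [-90.4, -0.1, 74.3]
force: [-3.0, 0.1, 7.6]
opening: 0.0003
```

>>> jog_arm(
  fingers=[0, 0, 0, 0, 0, 0, 0],
  offset=[
    [0, 0.001, 0],
    [0, 0.002, 0],
    [0, 0.003, 0],
    [0, 0.004, 0],
    [0, 0.005, 0],
    [0, 0.006, 0],
    [0, 0.006, 0],
  ],
  spin=[0, 0, 0, 0, 0, 0, 0],
)

```text
t: 25.5
ee_pos: [0.5756, 0.0077, 0.1095]
tcp_rot: [-90.4, -0.1, 74.3]
force: [-3.8, 0.7, 12.7]
opening: 0.0001
```

>>> jog_arm(
  fingers=[0, 0, 0, 0],
  offset=[
    [0, 0.001, 0],
    [0, 0.002, 0],
    [0, 0.003, 0],
    [0, 0.003, 0],
  ],
  spin=[0, 0, 0, 0],
)

```text
t: 25.9
ee_pos: [0.5756, 0.0077, 0.1083]
tcp_rot: [-90.5, -0.1, 74.3]
force: [-4.9, 0.3, 12.6]
opening: 0.0001
```

Run:
```python
from h import *
ims=[]
for n in("scene",):
    for k in range(4):
        im=optics.grab_frame(n); s=r.get_state(); print(s['t'],s['ee_pos'],s['force'])
    u,v=proj(n,[*PLATEN,.08]).astype(int); a=28
    c=cv2.resize(im[v-a:v+a,u-a:u+a],(560,560),interpolation=2)
cv2.imwrite("pics/c10.png",c[:,:,::-1])
```

```text
25.95 [0.57562293 0.00772817 0.10834314] [-5.5169031   0.63901469 11.4018487 ]
26.0 [0.57560221 0.00773682 0.10833945] [-5.5026486   1.03998226 12.67874729]
26.05 [0.57561535 0.00774589 0.10839942] [-5.122301    1.10212629 12.40021188]
26.1 [0.57563688 0.00771764 0.1083996 ] [-4.69797018  0.62725147 13.04636335]
```

View pics/c10.png

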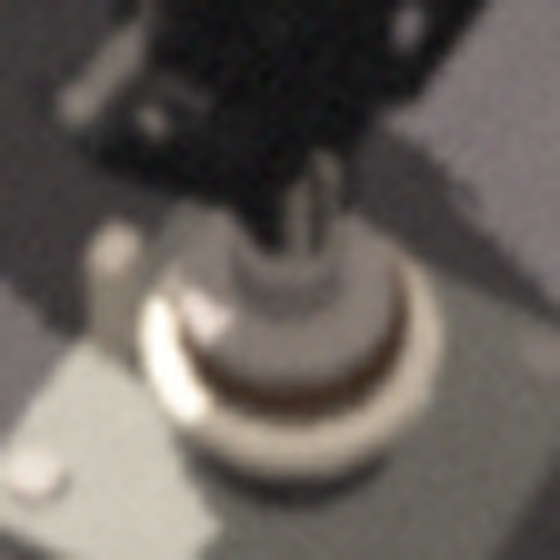

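View: the shut fingers press the boss. Flange centre is at about x=292 and platen centre at about x=290, so the pack is flat and centred, and nothing touches the post at (115,250). Force and height put the platen 8.7 to 9.6 mm down and steady, so I hand in.

```bash
python3 -c "
from plant import r
print(r.finish_job())"
```

```text
the job is handed in; nothing more can be done
None
```

I built the clutch pack on the platen and handed the job in at about 26 s, with the shut fingers still pressing the boss. The interface gave no verdict, so the figures below are my own last checks.

- **Disc:** the brown friction disc was set on the platen and let go of. The clear top view put it about 1 mm from the platen's centre.
- **Plate:** the pressure plate was set boss up on the disc. It looked flat and centred within about 2 mm; the arm hid part of the pack in the top view, so this rests mostly on the scene view.
- **Push:** the tool force was about 12.4 N, which with the pack's assumed weight of about 2.55 N gives 8.7 mm down. The drop in tool height gives 9.6 mm. The two differ by about 1 mm but both lie inside 7 to 13 mm, and the height held steady over the last readings.
- **Fixture and bystanders:** no part of the robot appeared to touch the fixture in the last picture. I kept clear of the bystanders but did not re-measure them.

**Disagreements:**
- There is a sideways force of about 5 N on the fingers while pressing. I saw no slip.
- The two cameras differed by up to about 3 mm in where they placed the plate.

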